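# Hang the wire rack on both spring hooks

## Robot

A 6-joint arm with a two-finger parallel gripper is mounted at the origin on a cart in front of the work surface, level with it; the furniture and walls round the work are solid. World frame = base frame: x ahead of the robot, y to its left, z up, the work surface at z = 0. Lengths are in mm, angles in rad, forces in N, time in s.
With the tool pointing down it reaches from about 300 to 775 mm from the base axis. Payload 14.6 kg.
Tool frame: the origin (TCP) lies at the very end of the fingers, on their centre line; the grasp point (between the pads) lies 19 mm behind it (grip_point_offset is the distance from the TCP to the grasp point, in mm); z points along the fingers, y is the line along which they close (so a half turn about z gives the same grasp; the last joint's range is limited). The gripper opens to 94 mm and grips with 3 to 60 N. Pads are 16 mm wide; open, the fingers measure 119 mm over their backs; the gripper's body (75 mm by 177 mm) begins 78 mm behind the grasp point.
Start: joints at [-1.243, 0.3, 1.521, -0, 1.321, -0.067], TCP at [211.535, -507.683, 205.446] pointing down, gripper open.
Joint ranges: [-3.03, 3.03], [-0.79, 2.21], [0.23, 2.52], [-1.04, 4.18], [0, 3.07], [-2.55, 2.55]. Speed limits (rad/s): [2.22, 2.22, 2.57, 3.14, 3.14, 3.14].

## Interface

Orientations are given as [roll, pitch, yaw] about the fixed x, y, z axes, in that order (R = Rz(yaw) Ry(pitch) Rx(roll)).
In Python, from cell import read_state, camera, camera_info, sign_off, grip_point_offset gives the robot as it stands.
- The arm moves only by the shell command python3 -m handwheel 'ROWS' [FORCE]. ROWS is text: rows parted by semicolons, each of 5 numbers parted by spaces: the shift along the world's x, y, z in units of 40 mm (1.0 is 40 mm), then the turn about the world's z in units of 5 degrees (1.0 is 5 degrees), then the closure, from 0 (fully open) to 1 (shut). In form: dx dy dz yaw gripper; .... A call has 1 to 12 rows; each row shifts and turns the commanded pose from where the row before left it; what a row does not reach is not made up. A row lasts 1/12 s, in which the tool goes at most 41.7 mm and 7.16 degrees, less where a joint would pass 70% of its speed; a pose out of reach is approached as far as the arm can. A call is refused whole if a number of a shift passes 1 or a number of a turn 1, either way. A call with a gripper value outside its range is refused whole. The fingers move at their own pace and stop on an object; FORCE is the grip in N (left out, the last holds). Time passes only in rows, so rows that do not move let the fingers close. It gives the time, the measured TCP pose, the force, the opening and the grip force at its end, in the units of the state.
- read_state(): the state, without advancing time (a new reading comes with each control period).
- camera(name): name is "side" or "top" or "wrist"; returns (picture, depth): 384x512x3 uint8, red, green, blue; 384x512 float32, mm along the optical axis (not along the pixel's ray), 0 where there is no reading.
- camera_info(name): a dict with "intrinsics" (3x3 intrinsics, pixels), "world_from_camera" (4x4, takes a point from camera to world coordinates). Camera axes: x right, y down, z forward; pixel columns grow to the right and rows downward; lengths in mm; the calibration is good to about 2 mm. A picture is of the moment at which its call begins: read the wrist's pose just before it. camera_info takes no time and is no camera call; for the wrist camera it gives the pose at the moment of the call.
- sign_off(): hands the job in; it is judged then, once.
The state is a dict: "clock": time; "joints": joint angles; "qd": joint speeds; "effort": joint torques, N m; "eef_pos": TCP position; "eef_rot": TCP orientation; "wrist_force": force on the tool from outside, world axes, zero at the start; "moment": the same for the moment, N m; "finger_gap": finger opening in mm; "finger_force": force on a finger pad.
Only numpy, scipy, OpenCV 4.12 (cv2) and the standard library are available. Lean on these libraries where they do the work, as an engineer would, in place of code of your own. Each camera call takes 0.05 s, during which the arm holds its last target. There are 200 camera calls.

## Task

Lift the wire rack out of its grooved wooden block and hang it by its top rod on the two hooks of the stand. Press it down gently until the sprung catches of both hooks have snapped over the rod, and make sure both are home before you let go. The hooks' height on the posts has just been reset, so find it by feel rather than force, and leave everything else on the worktop undisturbed.

Things in the scene. Friction and masses are not known exactly. Their poses are not given: they have to be found in the camera images.
- rack_grip (a point): Centre of the wooden grip plate on top of the loose upright wire rack (0.2 to 0.33 kg); grasp here from above, across the 12 mm. Plate 12 mm thick (x), 70 wide (y), 46 high (z). Rack 288 mm wide (y), 152 high; underside of its wooden bottom rail (12 thick, 276 wide, 30 high) 132 mm below this point. x normal to the frame, z up; both faces are alike, either may face the stand.
- rack_rod (a point): Middle of the rack's horizontal steel top rod, by which it hangs; 22 mm below rack_grip, same axes. Rod 8 mm thick, 288 mm long (y), bare between 72 and 129 mm to either side of the middle (there it lies in the hooks). Thin upright wires lead down from it at 0, 23, 46, 69 and 132 mm to either side.
- block: Fixed wooden block, 60 x 200 x 38 mm, with a groove along its y, 14 mm wide and 30 mm deep, in which the rack's bottom rail stands at the start. Origin at the centre of its underside, z up; at the start the rack shares its yaw.
- stand: Fixed hook stand; two grey upturned hooks. Origin on the worktop straight under the midpoint between the two hook seats; x from the hooks' open front to the back, y along the line of hooks, z up. Base 130 x 270 x 12 mm (x -35 to 95); posts 14 mm thick, 195 high, at x 50, y +100 and -100 mm. A head with both hooks is clamped on the posts.
- seats_mid (a point): Fixed point of the stand, 162 mm over its base's underside: where the middle of the seated rod's axis would lie at the middle height setting; axes as the stand. The clamped head is really up to 12 mm higher or lower than this, both hooks alike; it differs each time and is not reported: find it by feel (or sight).
- catch_left (a joint): Steel ball (16 mm) jutting from the back of the slot of the hook at y +100 mm of the stand: how far it is pushed back (m). 0 = out: slot empty or rod merely lying on top; over 0.003 as the rod passes; 0.001 to 0.005 with the rod home below it, about 0.002 once released. Sprung: 2.2 N at 0, plus 0.2 N/mm. The rack's weight does not pass the balls.
- catch_right (a joint): The same for the hook at y -100 mm of the stand. Pressed straight down over the slots' centre, the rod meets the balls 16 to 18 mm above its seat (off-centre, the flares up to 26), takes 7 to 15 N in all to pass, then the force falls and the rod meets the hard slot floor. Rack-on-stand contact force, with the catches' squeeze of about 10 N, must stay under 40 N: press with no more than 20.
- hook_foot (a point): Foot of the stand's post at y +100 mm (x 50, on the base). Hook shape, above it and at y -100: 22 mm wide, U open to the top, slot 10 mm wide in x; relative to the seated rod axis: floor 4 to 10 mm lower, front lip flared 17 mm in front and 27 higher, back flared to 31 higher; mouth 20 wide. The rack's rail must pass under the hooks: come in from the front, rod over the lips (8 mm more).
- mug_1: Loose bystander: a green and white mug, 101 mm high, origin under its centre. Not to be disturbed.
- tin_1: Loose bystander: a food tin, 76 mm wide, 58 mm high, origin under its centre. Not to be disturbed.
- spice_1: Loose bystander: a spice jar, 41 mm wide, 105 mm high, origin under its centre. Not to be disturbed.
- salt_shaker: Loose bystander: a salt shaker, 44 mm wide, 90 mm high, origin under its centre. Not to be disturbed.
- kitchen_timer: Loose bystander: a white kitchen timer, 64 mm wide, 56 mm high, origin under its centre. Not to be disturbed.
- garlic_1: Loose bystander: a garlic bulb, 60 mm wide, 58 mm high, between the task's things. Not to be disturbed.
- teaspoon_1: Loose bystander: a teaspoon, 139 mm long, lying between the task's things. Not to be disturbed.

How it is judged (in metres and radians):
On the way, in this order (a step that is already met when the one before it is completed fails the run):
1. the rack is lifted clear of the groove of its block (z of rack_grip in the frame of block above 0.175 m), for 0.1 s.
2. the rod sits on the floor of both hooks, both catches over it, while the gripper is still on the rack (contact force between rack and floor_left above 0.2 N and contact force between rack and floor_right above 0.2 N and value of joint each of catch_left, catch_right above 0.0007 m and contact force between the fingers and rack above 0.5 N), for 0.2 s.
At the end, for the whole second after the job is handed in: The rack hangs released and still, its rod on the floor of both hooks under both catches (each ball pushed back 0.7 to 4.5 mm), upright within 0.2 rad, along the hooks within 0.06 rad; grip plate centre 166 to 202 mm up, within 12 mm (x) and 22 mm (y) of the stand's middle (contact force between rack and floor_left above 0.2 N and contact force between rack and floor_right above 0.2 N and value of joint catch_left between 0.0007 and 0.0045 m and value of joint catch_right between 0.0007 and 0.0045 m and z of rack_grip in the frame of stand between 0.166 and 0.202 m and x of rack_grip in the frame of stand between -0.012 and 0.012 m and y of rack_grip in the frame of stand between -0.022 and 0.022 m and angle between rack_grip's own z axis and vertical below 0.2 rad and angle between the y axis of rack_grip and the y axis of stand, either way round below 0.06 rad and linear speed of rack below 0.03 m/s); the robot touches nothing.
It fails at once if the rack is pressed on the stand too hard (over 40 N, the catches' squeeze included) (contact force between rack and stand above 40 N).
It fails at once if the rack is tipped or dropped (more than 0.6 rad off upright) (angle between rack_grip's own z axis and vertical above 0.6 rad).
It fails at once if a bystander is pushed more than 30 mm (distance of any of mug_1, tin_1, spice_1, salt_shaker, kitchen_timer, garlic_1, teaspoon_1 from where it was at the start of the episode above 0.03 m).
It also fails if it takes over 61 s, if anything falls off the work surface, if the arm or the gripper's body presses on something with over 40 N, if the wrist force passes 120 N, or if a joint passes its speed limit or range.

## Working session

There is one attempt and no reset: what is moved stays moved. The work goes in short steps, Python scripts to look and compute and a shell command to move; the robot and the scene stay as the last step left them, time stands still between calls to the robot, and variables do not carry over. Pictures are saved under pics/ and viewed, at most 10 in all, crops included, and the job is handed in when it is done.

```bash
mkdir -p pics; cat > h.py <<'E'
import numpy as np,cv2
from cell import *
def snap(n,tag):
    info=camera_info(n); p,d=camera(n); cv2.imwrite(f'pics/{tag}.png',p[:,:,::-1]); np.savez(f'{tag}.npz',p=p,d=d,K=info['intrinsics'],T=info['world_from_camera']); return p,d
def cloud(tag):
    z=np.load(f'{tag}.npz'); d=z['d']; K=z['K']; T=z['T']
    v,u=np.mgrid[:d.shape[0],:d.shape[1]]
    c=np.stack([(u-K[0,2])/K[0,0]*d,(v-K[1,2])/K[1,1]*d,d],-1)
    return c@T[:3,:3].T+T[:3,3], z['p'], d>0
E
python3 - <<'E'
from h import *
snap('top','top0'); snap('side','side0')
a=cv2.imread('pics/top0.png');b=cv2.imread('pics/side0.png')
cv2.imwrite('pics/ts0.png',cv2.resize(np.vstack([a,b]),(0,0),fx=.78,fy=.78))
for n in('top','side'):print(camera_info(n))
print(read_state(),grip_point_offset)
E
```

```text
{'intrinsics': array([[346.4565378 ,   0.        , 260.01864055],
       [  0.        , 346.4565378 , 197.11486038],
       [  0.        ,   0.        ,   1.        ]]), 'world_from_camera': array([[ 6.57716907e-03, -9.93117479e-01,  1.16937649e-01,
         4.43723538e+02],
       [-9.97390349e-01,  1.89273593e-03,  7.21727704e-02,
         4.14939866e+01],
       [-7.18973719e-02, -1.17107175e-01, -9.90513340e-01,
         1.40703481e+03],
       [ 0.00000000e+00,  0.00000000e+00,  0.00000000e+00,
         1.00000000e+00]])}
{'intrinsics': array([[412.13037871,   0.        , 252.95365889],
       [  0.        , 412.13037871, 186.82090276],
       [  0.        ,   0.        ,   1.        ]]), 'world_from_camera': array([[ 9.09153552e-01, -3.17729792e-01,  2.69235212e-01,
         2.18834052e+02],
       [-4.16081703e-01, -7.20574440e-01,  5.54660701e-01,
        -5.86471157e+02],
       [ 1.77717828e-02, -6.16295592e-01, -7.87314364e-01,
         1.15793442e+03],
       [ 0.00000000e+00,  0.00000000e+00,  0.00000000e+00,
         1.00000000e+00]])}
{'clock': 0.1, 'joints': array([-1.24263377e+00,  3.00396382e-01,  1.52151058e+00,  3.23440056e-05,
        1.32070881e+00, -6.66089815e-02]), 'qd': array([-4.08287242e-04, -1.13830206e-03, -7.04413901e-04, -1.59940975e-03,
       -1.93654362e-03,  9.10659954e-05]), 'effort': array([ 1.27594367e-04, -5.32649338e+01, -3.53288341e+01,  7.09357532e-02,
        2.35033332e-02, -4.74341743e-05]), 'eef_pos': array([ 211.45347222, -507.47408361,  204.95714051]), 'eef_rot': array([-3.14057389e+00, -9.93588754e-05,  3.94763469e-01]), 'wrist_force': array([ 0.25010072,  0.42698902, -0.38063146]), 'moment': array([0.02970702, 0.05635108, 0.01371623]), 'finger_force': 0.0, 'finger_gap': 93.87386291027161} 18.8
```

View pics/top0.png

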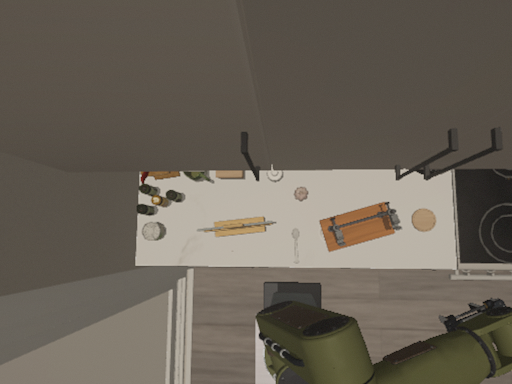

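View pics/side0.png

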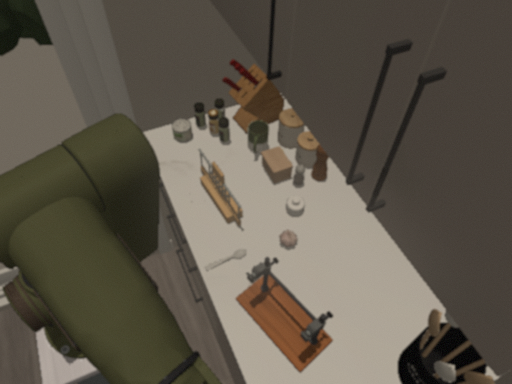

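The top view shows the rack and yellow block at about (240,227). The stand's red-brown base is at (358,227), and the garlic (301,193) and teaspoon (295,245) lie between them. Next I'll get the geometry from depth.

```bash
python3 - <<'E'
from h import *
for t in('top0','side0'):
    P,p,m=cloud(t); hsv=cv2.cvtColor(p,cv2.COLOR_RGB2HSV)
    H,S,V=[hsv[...,i].astype(int) for i in range(3)]
    x,y,z=P[...,0],P[...,1],P[...,2]
    wk=m&(x>200)&(x<700)&(abs(y)<450)
    def rect(name,k):
        k=cv2.morphologyEx(k.astype(np.uint8),cv2.MORPH_OPEN,np.ones((2,2)))>0
        if k.sum()<8: print(name,k.sum());return
        n,l,s,c=cv2.connectedComponentsWithStats(k.astype(np.uint8),connectivity=8)
        i=1+np.argmax(s[1:,4]); q=P[l==i]; print(t,name,s[i,4],s[i,:4],cv2.minAreaRect(q[:,:2].astype(np.float32)),'z',np.percentile(q[:,2],[5,50,95]).round())
    rect('base',wk&(z>3)&(z<22)&(S>110)&(y<-50))
    rect('block',wk&(z>28)&(z<48)&(y>-50))
    rect('grip',wk&(z>145)&(z<180)&(y>-50))
    rect('rack',wk&(z>90)&(z<180)&(y>0))
    rect('head',wk&(z>120)&(z<240)&(y<-60))
    k=wk&(z>120)&(z<240)&(y<-60); print(np.percentile(z[k],[1,25,50,75,99]))
    rect('head+',wk&(z>185)&(z<240)&(y<-60))
    a=cv2.imread(f'pics/{t}.png')
    cr=(slice(190,270),slice(180,430)) if t=='top0' else (slice(130,384),slice(150,350))
    f=3.2 if t=='top0' else 2.3
    cv2.imwrite(f'pics/c_{t}.png',cv2.resize(a[cr],(0,0),fx=f,fy=f,interpolation=cv2.INTER_CUBIC))
E
```

```text
top0 base 937 [341 217  54  30] ((448.0985412597656, -173.4267578125), (83.34404754638672, 421.7749328613281), 12.343995094299316) z [ 7. 12. 17.]
top0 block 350 [217 225  52  13] ((470.2726745605469, 179.56182861328125), (276.60858154296875, 50.577003479003906), 89.47730255126953) z [-2. 36. 41.]
top0 grip 63 [225 225  19   5] ((484.7375793457031, 235.756591796875), (7.845800876617432, 81.05130767822266), 6.6180100440979) z [ 35. 157. 163.]
top0 rack 192 [199 222  75  11] ((484.2547912597656, 242.78387451171875), (9.605813026428223, 307.8736877441406), 7.170450210571289) z [ 33. 118. 161.]
top0 head 509 [332 208  71  40] ((469.27685546875, -188.43157958984375), (112.03914642333984, 459.8061828613281), 12.733464241027832) z [  4. 160. 190.]
[131.89702939 141.89440264 160.44590696 178.14240411 196.16855995]
top0 head+ 15 [394 211   4   4] ((539.969482421875, -365.60479736328125), (11.275371551513672, 76.30055236816406), 12.049372673034668) z [ -3. 193. 199.]
side0 base 3627 [238 277  95  95] ((355.83209228515625, -333.0848388671875), (502.3880615234375, 281.95458984375), 32.2989006042
[... 152 characters left out ...]
265625) z [32. 39. 57.]
side0 grip 92 [212 162  13  17] ((509.9366149902344, 288.7548828125), (186.68801879882812, 34.79454803466797), 69.12879180908203) z [  4. 159. 165.]
side0 rack 268 [208 162  34  47] ((409.6490173339844, -107.73532104492188), (1026.1710205078125, 96.77938842773438), 73.65641021728516) z [  3. 125. 163.]
side0 head 980 [247 258  86  85] ((460.5897216796875, -357.69390869140625), (618.275634765625, 246.72787475585938), 65.17488861083984) z [  3. 156. 189.]
[133.51182832 142.8155792  163.5445535  180.41923854 196.8720274 ]
side0 head+ 37 [320 314   7   7] ((545.8508911132812, -329.4077453613281), (31.0143985748291, 9.50025463104248), 20.021799087524414) z [148. 193. 198.]
```

View pics/c_side0.png

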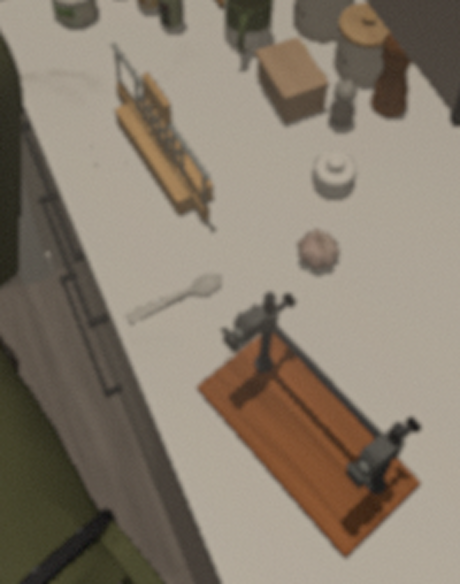

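The enlarged side view shows the stand's hooks opening toward the robot, with the clamp knobs behind. The spoon and garlic are between the block and the stand. I'll refine the fits by filtering out mixed edge pixels.

```bash
python3 - <<'E'
from h import *
for t in('top0','side0'):
    P,p,m=cloud(t); hsv=cv2.cvtColor(p,cv2.COLOR_RGB2HSV)
    x,y,z=P[...,0],P[...,1],P[...,2]
    Z=np.load(t+'.npz'); K,T=Z['K'],Z['T']
    wk=m&(x>200)&(x<700)&(abs(y)<450)
    def onplane(mask,h):
        v,u=np.nonzero(mask); r=np.stack([(u-K[0,2])/K[0,0],(v-K[1,2])/K[1,1],np.ones(len(u))],-1)@T[:3,:3].T
        return (T[:3,3]+r*((h-T[2,3])/r[:,2])[:,None])[:,:2].astype(np.float32)
    def rect(name,k,h):
        n,l,s,c=cv2.connectedComponentsWithStats(k.astype(np.uint8),connectivity=8)
        i=1+np.argmax(s[1:,4]); k=l==i; q=onplane(k,h)
        (c,sz,a)=cv2.minAreaRect(q); vx,vy,_,_=cv2.fitLine(q,cv2.DIST_HUBER,0,.01,.01).ravel()
        print(t,name,s[i,4],np.round(c,1),np.round(sz,1),round(a,1),'mean',q.mean(0).round(1),'dir',np.degrees(np.arctan2(vy,vx)).round(1),'zmed',np.median(z[k]).round(1))
        return k
    S=hsv[...,1].astype(int);Hh=hsv[...,0].astype(int)
    b=wk&(z>4)&(z<20)&(S>120)&(y<-50)&(y>-420)
    n,l,s,c=cv2.connectedComponentsWithStats(b.astype(np.uint8))
    hull=np.zeros(b.shape,np.uint8); pts=np.argwhere(l==1+np.argmax(s[1:,4]))[:,::-1].astype(np.int32)
    cv2.fillConvexPoly(hull,cv2.convexHull(pts),1); rect('base',hull>0,12)
    rect('block',wk&(z>30)&(z<45)&(S>90)&(y>0)&(y<330)&(x<540),38)
    rect('grip',wk&(z>148)&(z<175)&(y>30)&(y<330)&(x<540),163)
    for s in(1,-1):
        pass
    # head heights by hook side
    k=wk&(z>100)&(z<240)&(y<-60)&(y>-420)&(x<600)
    Q=P[k]; 
    for nm,f in(('L',y>-240),('R',y<-240)):
        kk=k&f
        q=P[kk]; print(nm,len(q),'x',np.percentile(q[:,0],[2,50,98]).round(),'y',np.percentile(q[:,1],[2,50,98]).round(),'z',np.percentile(q[:,2],[2,50,98]).round())
    np.save(t+'_head.npy',Q)
E
```

```text
top0 base 1811 [ 490.4 -238.2] [127.3 267.4] 15.7 mean [ 477.1 -229. ] dir -82.3 zmed 12.4
top0 block 317 [475.5 213.4] [ 27.  228.5] 6.6 mean [474.7 217.1] dir -82.7 zmed 36.8
top0 grip 62 [487.  229.3] [11.8 66.1] 5.9 mean [487.  229.3] dir -84.7 zmed 158.4
L 246 x [421. 476. 516.] y [-233. -149. -126.] z [133. 159. 195.]
R 282 x [477. 520. 570.] y [-353. -329. -247.] z [132. 162. 195.]
side0 base 4096 [ 489.4 -241.9] [126.1 265.6] 16.3 mean [ 490.  -250.3] dir -73.4 zmed 13.5
side0 block 550 [485.4 211.2] [ 55.9 242.1] 6.0 mean [479.3 202.6] dir -80.2 zmed 38.9
side0 grip 86 [484.3 225.3] [15.  76.3] 6.2 mean [484.4 225. ] dir -84.1 zmed 159.6
L 500 x [421. 476. 514.] y [-233. -153. -130.] z [114. 160. 196.]
R 505 x [476. 518. 570.] y [-356. -335. -248.] z [135. 165. 196.]
```

```bash
python3 -m handwheel '0 0 1 0 0.3;0 0 1 0 0.3;0 0 1 0 0.3;.34 .92 0 .74 0.3;.34 .92 0 .74 0.3;.34 .92 0 .74 0.3;.34 .92 0 .74 0.3;.34 .92 0 .74 0.3;.34 .92 0 .74 0.3;.34 .92 0 .74 0.3;.34 .92 0 .74 0.3;.34 .92 0 .74 0.3' 20
python3 -m handwheel '.34 .92 0 .74 0.3;.34 .92 0 .74 0.3;.34 .92 0 .74 0.3;.34 .92 0 .74 0.3;.34 .92 0 .74 0.3;.34 .92 0 .74 0.3;.34 .92 0 .74 0.3;.34 .92 0 .74 0.3;.34 .92 0 .74 0.3;.34 .92 0 .74 0.3;.34 .92 0 .74 0.3;0 0 0 0 0.3'
python3 -m handwheel '0 0 0 0 0.3;0 0 0 0 0.3;0 0 0 0 0.3'
python3 - <<'E'
from h import *
P,d=snap('wrist','w1')
P,p,m=cloud('w1'); z=P[...,2];x,y=P[...,0],P[...,1]
k=m&(z>155)&(z<172)&(abs(x-485)<60)&(abs(y-227)<80)
q=P[k][:,:2].astype(np.float32); print(k.sum(),cv2.minAreaRect(q) if k.sum()>5 else '', np.median(z[k]))
print(camera_info('wrist')['world_from_camera'].round(2)); s=read_state(); print(s['eef_pos'],s['eef_rot'])
E
```

```text
clock: 1.1
eef_pos: [333.9, -174.6, 325.4]
eef_rot: [3.142, -0.0, 0.979]
wrist_force: [0.8, -1.1, -0.4]
finger_gap: 65.6
finger_force: 0.0
clock: 2.1
eef_pos: [484.1, 233.0, 323.4]
eef_rot: [-3.139, 0.0, 1.694]
wrist_force: [-0.5, 0.5, -0.1]
finger_gap: 65.8
finger_force: 0.0
clock: 2.35
eef_pos: [483.4, 227.4, 325.7]
eef_rot: [3.141, 0.0, 1.685]
wrist_force: [-0.3, 0.2, 0.7]
finger_gap: 66.2
finger_force: 0.0
534 ((489.3663635253906, 231.33335876464844), (11.226659774780273, 69.83611297607422), 6.579961776733398) 158.52360118691618
[[ 9.9000e-01  1.1000e-01  3.0000e-02  4.7501e+02]
 [ 1.1000e-01 -9.6000e-01 -2.4000e-01  2.9662e+02]
 [ 0.0000e+00  2.4000e-01 -9.7000e-01  5.0438e+02]
 [ 0.0000e+00  0.0000e+00  0.0000e+00  1.0000e+00]]
[483.42240813 227.30934261 325.86748054] [ 3.14099881e+00 -7.98325213e-05  1.68467800e+00]
```

View pics/w1.png

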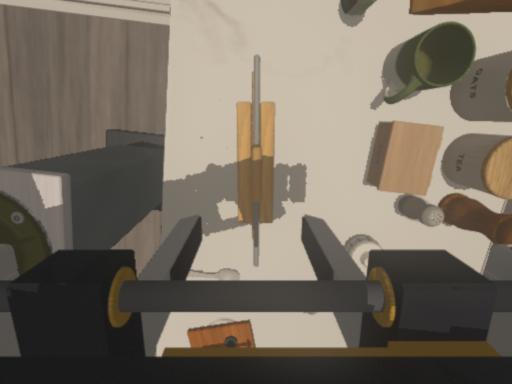

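The wrist view shows the plate at (257,160), roughly centred between the fingers and about 6 mm off. I'll correct that and descend.

```bash
python3 -m handwheel '.14 .09 -.3 0 0.3;0 0 -.75 0 0.3;0 0 -.8 0 0.3;0 0 -.8 0 0.3;0 0 -.8 0 0.3;0 0 -.8 0 0.3;0 0 -.5 0 0.3;0 0 -.3 0 0.3;0 0 0 0 0.3;0 0 0 0 0.3' 10
python3 -m handwheel '0 0 0 0 0.6;0 0 0 0 0.8;0 0 0 0 .9;0 0 0 0 1;0 0 0 0 1;0 0 0 0 1;0 0 0 0 1;0 0 0 0 1' 10
python3 -m handwheel '0 0 0 0 1;0 0 0 0 1;0 0 0 0 1;0 0 0 0 1' 50
```

```text
clock: 3.23
eef_pos: [489.1, 231.5, 123.1]
eef_rot: [-3.141, 0.0, 1.686]
wrist_force: [0.9, -0.2, 0.0]
finger_gap: 65.8
finger_force: 0.0
clock: 3.9
eef_pos: [489.1, 231.9, 123.5]
eef_rot: [3.142, -0.0, 1.686]
wrist_force: [0.1, 0.2, -0.1]
finger_gap: 15.8
finger_force: 0.0
clock: 4.23
eef_pos: [489.1, 231.9, 123.4]
eef_rot: [-3.142, 0.0, 1.686]
wrist_force: [1.2, -0.2, 0.3]
finger_gap: 11.7
finger_force: 50.0
```

```bash
python3 -m handwheel '0 0 .15 0 1;0 0 .3 0 1;0 0 .5 0 1;0 0 .7 0 1;0 0 .8 0 1;0 0 .8 0 1;0 0 .8 0 1;0 0 .7 0 1;0 0 .5 0 1;0 0 .3 0 1;0 0 0 0 1;0 0 0 0 1' 50
python3 -m handwheel '-.2 -.2 0 .1 1;-.3 -.4 0 .1 1;-.4 -.6 0 .1 1;-.4 -.8 0 .1 1;-.4 -.8 0 .1 1;-.4 -.8 0 .2 1;-.3 -.8 0 .2 1;-.3 -.8 0 .2 1;-.2 -.8 0 .2 1;-.2 -.8 0 .2 1;0 -.8 0 .2 1;0 -.8 0 .2 1'
python3 -m handwheel '0 -.8 0 0 1;0 -.8 0 0 1;0 -.8 0 0 1;0 -.8 0 0 1;0 -.6 0 0 1;0 -.4 0 0 1;0 -.1 0 0 1;0 0 0 0 1;0 0 0 0 1;0 0 0 0 1;0 0 0 0 1'
python3 - <<'E'
from h import *
snap('wrist','w2'); snap('side','s2'); s=read_state(); print(s['eef_pos'],s['eef_rot'],s['wrist_force'])
E
```

```text
clock: 5.23
eef_pos: [489.1, 231.9, 345.3]
eef_rot: [3.141, -0.0, 1.686]
wrist_force: [0.4, -0.1, -2.4]
finger_gap: 11.7
finger_force: 50.0
clock: 6.23
eef_pos: [364.1, -105.4, 344.5]
eef_rot: [-3.141, -0.001, 1.853]
wrist_force: [-0.3, 0.4, -1.3]
finger_gap: 12.0
finger_force: 50.0
clock: 7.15
eef_pos: [365.3, -275.2, 345.6]
eef_rot: [3.141, 0.0, 1.853]
wrist_force: [0.4, 0.0, -1.9]
finger_gap: 11.6
finger_force: 50.0
[ 365.25874879 -275.46143311  345.59880673] [3.14139976e+00 2.81875265e-04 1.85308674e+00] [ 0.98111769  0.49361486 -3.18402689]
```

View pics/w2.png

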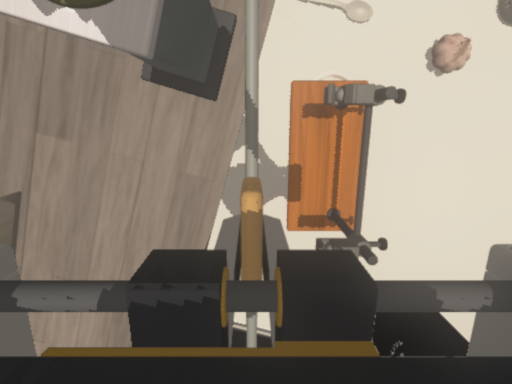

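The wrist view shows the rack parallel to the stand, with the hooks at (350,95) and (345,243). I'll extract the hook profiles in the stand frame.

```bash
python3 - <<'E'
from h import *
a=np.radians(16.0); o=np.array([461.,-248.3])
for t in('w2','top0','side0'):
    P,p,m=cloud(t); hsv=cv2.cvtColor(p,cv2.COLOR_RGB2HSV); S=hsv[...,1].astype(int)
    z=P[...,2]; d=P[...,:2]-o
    X=d[...,0]*np.cos(a)+d[...,1]*np.sin(a); Y=-d[...,0]*np.sin(a)+d[...,1]*np.cos(a)
    if t=='w2':
        b=m&(abs(z-12)<6)&(S>110)&(X>-50)&(X<110)&(abs(Y)<150)
        q=P[b][:,:2].astype(np.float32); print('base',b.sum(),cv2.minAreaRect(q),'X',np.percentile(X[b],[.5,99.5]),'Y',np.percentile(Y[b],[.5,99.5]))
    for s in(1,-1):
        k=m&(z>120)&(z<230)&(X>-32)&(X<85)&(abs(Y-s*100)<16)
        print(t,s,k.sum(),'Ymed',np.median(Y[k]).round(1),np.percentile(Y[k&(X<20)],[2,98]).round(1))
        for x0 in range(-28,28,4):
            j=k&(X>=x0)&(X<x0+4)
            if j.sum()>2: print('   ',x0+2,j.sum(),'zmax',np.percentile(z[j],95).round(1),'med',np.median(z[j]).round(1))
E
```

```text
base 9384 ((490.9892272949219, -241.06500244140625), (125.92433166503906, 266.8257141113281), 16.226646423339844) X [-31.61632362  92.63331112] Y [-132.25326405  131.7428231 ]
w2 1 1506 Ymed 97.8 [ 87.9 109.1]
    -14 36 zmax 181.7 med 180.2
    -10 137 zmax 182.3 med 180.2
    -6 38 zmax 179.9 med 176.6
    -2 7 zmax 173.4 med 170.7
    2 60 zmax 168.3 med 163.2
    6 148 zmax 177.1 med 168.5
    10 117 zmax 183.9 med 180.1
    14 91 zmax 186.8 med 185.0
    18 31 zmax 185.8 med 184.5
    22 67 zmax 178.9 med 177.6
    26 77 zmax 179.0 med 177.6
w2 -1 1028 Ymed -93.4 [-102.3  -89.6]
    -10 38 zmax 180.6 med 154.3
    -6 39 zmax 178.1 med 163.9
    -2 10 zmax 169.9 med 151.8
    2 29 zmax 165.9 med 151.5
    6 52 zmax 169.8 med 153.6
    10 43 zmax 178.4 med 167.3
    14 34 zmax 180.8 med 166.8
    18 31 zmax 179.5 med 166.6
    22 35 zmax 177.9 med 166.7
    26 29 zmax 177.9 med 167.2
top0 1 174 Ymed 100.9 [ 88.9 109.4]
    -14 6 zmax 183.7 med 182.0
    -10 9 zmax 185.1 med 181.0
    -6 12 zmax 175.7 med 170.3
    -2 7 zmax 154.5 med 153.0
    2 7 zmax 167.6 med 164.6
    6 7 zmax
[... 596 characters left out ...]
85.2 med 182.8
    -10 27 zmax 184.5 med 163.1
    -6 4 zmax 171.2 med 154.2
    -2 6 zmax 168.6 med 155.9
    2 17 zmax 173.1 med 165.7
    6 34 zmax 183.3 med 175.3
    10 22 zmax 188.3 med 182.9
    14 16 zmax 189.2 med 186.1
    18 12 zmax 185.1 med 179.3
    22 17 zmax 181.0 med 177.6
    26 18 zmax 183.2 med 179.7
side0 -1 373 Ymed -102.5 [-111.1  -90.2]
    -14 14 zmax 186.3 med 184.2
    -10 35 zmax 185.1 med 161.1
    -6 7 zmax 181.1 med 177.8
    -2 3 zmax 156.2 med 152.6
    2 17 zmax 172.2 med 165.0
    6 39 zmax 181.5 med 170.2
    10 25 zmax 187.8 med 183.0
    14 20 zmax 190.5 med 186.8
    18 9 zmax 187.6 med 184.0
    22 19 zmax 182.0 med 180.0
    26 16 zmax 182.5 med 178.8
```

Lips top out at about z 183 and backs at about 187, so the seat is near z 156 (head about 6 mm low). I'll lower in front of the stand and then move in over the lips.

```bash
python3 -m handwheel '0 0 -.3 0 1;0 0 -.6 0 1;0 0 -.8 0 1;0 0 -.8 0 1;0 0 -.6 0 1;0 0 -.3 0 1;0 0 -.1 0 1;0 0 0 0 1;0 0 0 0 1'
python3 -m handwheel '.2 .06 0 0 1;.3 .08 0 0 1;.4 .11 0 0 1;.4 .11 0 0 1;.4 .11 0 0 1;.3 .08 0 0 1;.2 .06 0 0 1;.15 .04 0 0 1;.06 .01 0 0 1;0 0 0 0 1;0 0 0 0 1;0 0 0 0 1'
python3 - <<'E'
from h import *
snap('wrist','w3'); snap('side','s3'); s=read_state(); print(s['eef_pos'],s['eef_rot'],s['wrist_force'],s['moment'])
a=cv2.imread('pics/s3.png')[220:384,190:380]; b=cv2.imread('pics/w3.png')
cv2.imwrite('pics/c3.png',np.hstack([cv2.resize(a,(400,345),interpolation=3),cv2.resize(b,(400,345))]))
E
```

```text
clock: 8.0
eef_pos: [365.5, -276.2, 206.4]
eef_rot: [3.141, 0.001, 1.852]
wrist_force: [0.2, -0.1, -1.1]
finger_gap: 11.6
finger_force: 50.0
clock: 9.0
eef_pos: [461.2, -249.9, 205.5]
eef_rot: [-3.142, 0.0, 1.852]
wrist_force: [-0.9, 0.3, -2.6]
finger_gap: 11.8
finger_force: 50.0
[ 461.22319855 -249.89354558  205.57582741] [3.14153878e+00 1.26581383e-04 1.85166713e+00] [-1.17415332  0.71621567 -1.55664112] [-0.06579837 -0.03455124 -0.01337142]
```

View pics/c3.png

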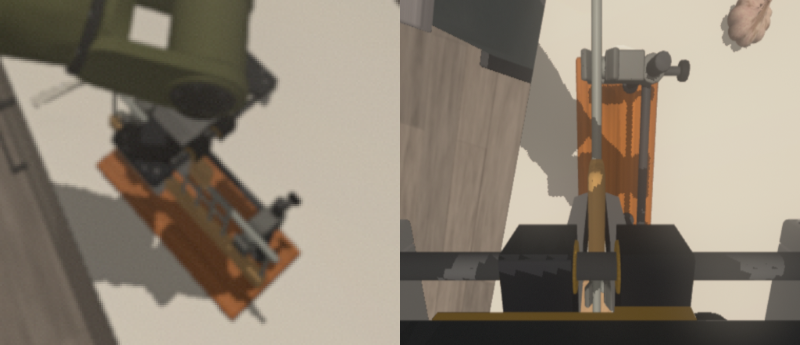

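The rod lies over the left hook's mouth at (597,65) in the right pane. I'll measure the rod and hook relation in this same view.

```bash
python3 - <<'E'
from h import *
a=np.radians(16.1); o=np.array([461.,-248.3])
P,p,m=cloud('w3'); z=P[...,2]; d=P[...,:2]-o
X=d[...,0]*np.cos(a)+d[...,1]*np.sin(a); Y=-d[...,0]*np.sin(a)+d[...,1]*np.cos(a)
for y0 in (70,80,90,100,110,120,130,140):
    k=m&(z>192)&(z<215)&(abs(X)<20)&(abs(Y-y0)<5)
    if k.sum()>3: print('rod',y0,k.sum(),np.percentile(X[k],[5,50,95]).round(1),np.percentile(z[k],[50,95]).round(1))
k=m&(z>120)&(z<192)&(abs(Y-100)<11)
for x0 in range(-24,30,3):
    j=k&(X>=x0)&(X<x0+3)
    if j.sum()>2: print(x0+1.5,j.sum(),np.percentile(z[j],[50,95]).round(1))
E
```

```text
rod 70 208 [-3.8 -0.7  3. ] [202.8 203.9]
rod 80 250 [-4.3 -0.4  3.5] [202.5 204. ]
rod 90 250 [-4.3 -0.1  3.5] [202.6 204. ]
rod 100 260 [-4.2 -0.7  3.4] [202.6 204. ]
rod 110 268 [-4.1 -0.7  3.4] [202.5 204.1]
rod 120 270 [-4.1 -0.6  3.3] [202.6 204. ]
rod 130 211 [-4.  -0.1  3.3] [202.7 204.1]
-13.5 66 [180.4 182.1]
-10.5 165 [181.6 182.9]
-7.5 147 [179.6 181.7]
-4.5 45 [176.5 177.9]
4.5 50 [168.  170.2]
7.5 161 [176.2 178.9]
10.5 162 [181.4 183.6]
13.5 168 [185.2 186.6]
16.5 145 [185.2 186.4]
19.5 122 [177.6 183. ]
22.5 150 [177.5 178.7]
25.5 144 [177.5 178.8]
28.5 147 [177.4 178.7]
```

```bash
python3 -m handwheel '.036 .01 -.05 0 1;0 0 -.1 0 1;0 0 -.1 0 1;0 0 -.1 0 1;0 0 -.05 0 1;0 0 0 0 1;0 0 0 0 1'
python3 -m handwheel '0 0 -.03 0 1;0 0 -.03 0 1;0 0 -.03 0 1;0 0 -.03 0 1;0 0 0 0 1'
python3 -c "
from cell import *; s=read_state(); print(s['eef_pos'],s['wrist_force'],s['moment'])"
```

```text
clock: 9.68
eef_pos: [463.0, -249.3, 189.3]
eef_rot: [-3.141, -0.0, 1.852]
wrist_force: [0.0, -0.3, -1.7]
finger_gap: 11.9
finger_force: 50.0
clock: 10.1
eef_pos: [462.9, -249.3, 184.4]
eef_rot: [-3.141, -0.0, 1.852]
wrist_force: [0.2, 0.5, -3.1]
finger_gap: 11.9
finger_force: 50.0
[ 462.87550972 -249.25089544  184.37310886] [ 0.20751397  0.45680001 -3.13242796] [-0.0105429  -0.12232832 -0.01325865]
```

```bash
python3 -m handwheel '0 0 -.03 0 1;0 0 -.03 0 1;0 0 -.03 0 1;0 0 0 0 1;0 0 0 0 1'
python3 -m handwheel '0 0 -.025 0 1;0 0 -.025 0 1;0 0 0 0 1;0 0 0 0 1'
python3 -m handwheel '0 0 -.025 0 1;0 0 -.025 0 1;0 0 0 0 1;0 0 0 0 1'
```

```text
clock: 10.52
eef_pos: [463.0, -249.3, 181.0]
eef_rot: [-3.141, -0.0, 1.852]
wrist_force: [-0.3, 1.3, -1.3]
finger_gap: 11.9
finger_force: 50.0
clock: 10.85
eef_pos: [463.0, -249.3, 179.0]
eef_rot: [-3.141, -0.0, 1.852]
wrist_force: [-0.4, 0.3, -1.0]
finger_gap: 11.5
finger_force: 50.0
clock: 11.18
eef_pos: [462.8, -249.4, 177.2]
eef_rot: [-3.141, 0.0, 1.852]
wrist_force: [-3.0, -1.1, 0.7]
finger_gap: 11.6
finger_force: 50.0
```

```bash
python3 -m handwheel '0 0 -.025 0 1;0 0 -.025 0 1;0 0 0 0 1;0 0 0 0 1'
python3 -m handwheel '0 0 -.025 0 1;0 0 -.025 0 1;0 0 0 0 1;0 0 0 0 1'
python3 -m handwheel '0 0 -.025 0 1;0 0 -.025 0 1;0 0 0 0 1;0 0 0 0 1'
```

```text
clock: 11.52
eef_pos: [462.9, -249.6, 175.1]
eef_rot: [-3.141, 0.001, 1.852]
wrist_force: [-4.2, -2.7, 1.8]
finger_gap: 11.6
finger_force: 50.0
clock: 11.85
eef_pos: [462.7, -249.2, 172.6]
eef_rot: [-3.141, -0.0, 1.852]
wrist_force: [-4.3, -2.0, -0.5]
finger_gap: 11.7
finger_force: 50.0
clock: 12.18
eef_pos: [462.7, -249.2, 170.6]
eef_rot: [-3.141, -0.001, 1.852]
wrist_force: [-3.9, -2.9, -1.5]
finger_gap: 11.7
finger_force: 50.0
```

```bash
python3 -m handwheel '0 0 -.025 0 1;0 0 -.025 0 1;0 0 0 0 1;0 0 0 0 1'
python3 -m handwheel '0 0 -.025 0 1;0 0 -.025 0 1;0 0 0 0 1;0 0 0 0 1'
python3 -m handwheel '0 0 -.025 0 1;0 0 0 0 1;0 0 0 0 1'
```

```text
clock: 12.52
eef_pos: [462.7, -249.1, 168.5]
eef_rot: [-3.141, -0.001, 1.852]
wrist_force: [-4.2, -1.3, -2.7]
finger_gap: 11.5
finger_force: 50.0
clock: 12.85
eef_pos: [462.7, -249.1, 166.5]
eef_rot: [-3.141, -0.001, 1.852]
wrist_force: [-4.3, -1.9, -4.5]
finger_gap: 11.7
finger_force: 50.0
clock: 13.1
eef_pos: [462.8, -249.1, 165.6]
eef_rot: [-3.141, -0.001, 1.852]
wrist_force: [-4.1, -2.0, -5.6]
finger_gap: 11.8
finger_force: 50.0
```

The rod has passed the balls and they're now pulling it down. Next I feel for the floor.

```bash
python3 -m handwheel '0 0 -.025 0 1;0 0 -.025 0 1;0 0 0 0 1;0 0 0 0 1'
python3 -m handwheel '0 0 -.025 0 1;0 0 0 0 1;0 0 0 0 1'
python3 -m handwheel '0 0 -.015 0 1;0 0 0 0 1;0 0 0 0 1'
```

```text
clock: 13.43
eef_pos: [462.8, -249.2, 163.6]
eef_rot: [-3.141, -0.001, 1.852]
wrist_force: [-4.5, -2.6, -7.4]
finger_gap: 11.6
finger_force: 50.0
clock: 13.68
eef_pos: [462.8, -249.2, 162.7]
eef_rot: [-3.141, -0.0, 1.852]
wrist_force: [-4.0, -2.5, -7.1]
finger_gap: 12.1
finger_force: 50.0
clock: 13.93
eef_pos: [462.9, -249.2, 162.3]
eef_rot: [-3.141, -0.0, 1.852]
wrist_force: [-5.5, -2.1, -5.5]
finger_gap: 11.6
finger_force: 50.0
```

```bash
python3 -m handwheel '0 0 -.012 0 1;0 0 0 0 1;0 0 0 0 1'
python3 -m handwheel '0 0 -.012 0 1;0 0 0 0 1;0 0 0 0 1'
python3 -m handwheel '0 0 -.012 0 1;0 0 0 0 1;0 0 0 0 1'
```

```text
clock: 14.18
eef_pos: [463.0, -249.3, 161.9]
eef_rot: [3.142, -0.0, 1.852]
wrist_force: [-4.6, -0.8, -5.4]
finger_gap: 11.8
finger_force: 50.0
clock: 14.43
eef_pos: [463.0, -249.3, 161.7]
eef_rot: [3.141, 0.0, 1.852]
wrist_force: [-6.1, -1.2, -1.5]
finger_gap: 11.7
finger_force: 50.0
clock: 14.68
eef_pos: [463.0, -249.3, 161.7]
eef_rot: [3.141, 0.0, 1.852]
wrist_force: [-7.1, -0.4, 2.6]
finger_gap: 11.8
finger_force: 50.0
```

The floor is felt at TCP z of about 161.7. I'll press a little more so both sides load.

```bash
python3 -m handwheel '0 0 -.012 0 1;0 0 0 0 1;0 0 0 0 1'
python3 -m handwheel '0 0 -.012 0 1;0 0 0 0 1;0 0 0 0 1;0 0 0 0 1;0 0 0 0 1'
python3 - <<'E'
from h import *
s=read_state(); print(s['eef_pos'],s['wrist_force'],s['moment']); snap('wrist','w4')
a=np.radians(16.1); o=np.array([461.,-248.3])
P,p,m=cloud('w4'); z=P[...,2]; d=P[...,:2]-o
X=d[...,0]*np.cos(a)+d[...,1]*np.sin(a); Y=-d[...,0]*np.sin(a)+d[...,1]*np.cos(a)
for y0 in (75,82,118,125):
    k=m&(z>148)&(z<170)&(abs(X)<12)&(abs(Y-y0)<4)
    if k.sum()>3: print(y0,k.sum(),np.median(X[k]),np.percentile(z[k],[50,95]))
cv2.imwrite('pics/c4.png',cv2.resize(cv2.imread('pics/w4.png')[0:200,180:430],(750,600),interpolation=3))
E
```

```text
clock: 14.93
eef_pos: [463.1, -249.3, 161.7]
eef_rot: [3.141, 0.001, 1.852]
wrist_force: [-8.3, -0.1, 6.2]
finger_gap: 11.7
finger_force: 50.0
clock: 15.35
eef_pos: [463.2, -249.3, 161.6]
eef_rot: [3.141, 0.001, 1.852]
wrist_force: [-11.0, 2.3, 10.8]
finger_gap: 11.9
finger_force: 50.0
[ 463.19141237 -249.34409368  161.61073088] [-11.04919538   2.31818836  10.77694587] [0.38774954 1.97620848 0.02087452]
75 178 1.3586016436556463 [158.75136559 160.15333439]
82 180 1.3615053038253127 [158.73660413 160.22026876]
118 218 1.6543458803321176 [158.57084869 160.17069865]
125 223 1.9311256727295145 [158.55077739 160.14626127]
```

View pics/c4.png

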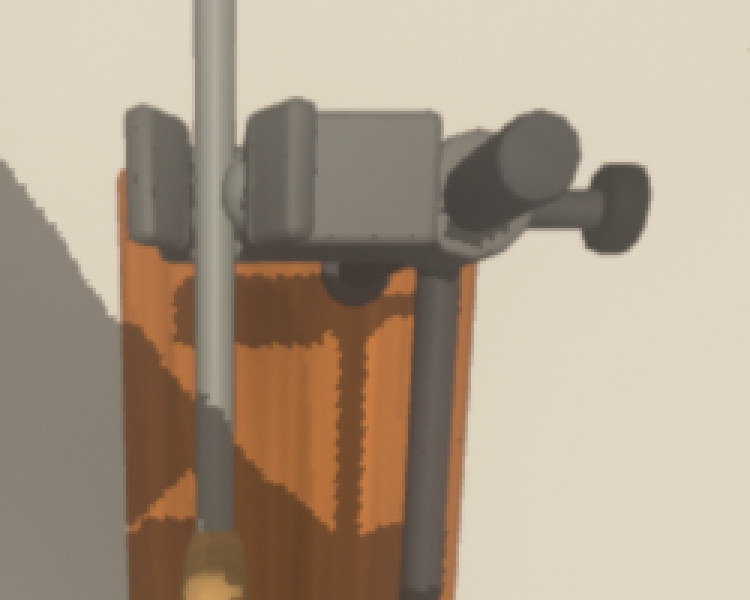

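The left hook is clearly seated: the rod is at slot depth with the ball beside it at (235,190). The moment, with a lever of about 0.18 m on both axes, shows the load is centred, so both floors share it. I'll relieve the side load and check the right hook from the side camera.

```bash
python3 -m handwheel '-.02 -.006 .012 0 1;0 0 0 0 1;0 0 0 0 1;0 0 0 0 1'
python3 - <<'E'
from h import *
s=read_state(); print(s['eef_pos'],s['wrist_force'],s['moment']); snap('side','s4')
a=np.radians(16.1); o=np.array([461.,-248.3])
P,p,m=cloud('s4'); z=P[...,2]; d=P[...,:2]-o
X=d[...,0]*np.cos(a)+d[...,1]*np.sin(a); Y=-d[...,0]*np.sin(a)+d[...,1]*np.cos(a)
for y0 in (-76,-84,-117,-125,-135,-142,117,125):
    k=m&(z>145)&(z<178)&(abs(X)<9)&(abs(Y-y0)<4)
    if k.sum()>2: print(y0,k.sum(),np.median(X[k]).round(1),np.percentile(z[k],[50,90]).round(1))
cv2.imwrite('pics/c5.png',cv2.resize(cv2.imread('pics/s4.png')[280:370,270:370],(660,594),interpolation=3))
E
```

```text
clock: 15.73
eef_pos: [462.7, -249.5, 161.6]
eef_rot: [3.14, 0.001, 1.852]
wrist_force: [-4.6, 1.8, 7.5]
finger_gap: 11.9
finger_force: 50.0
[ 462.73793098 -249.48912922  161.63903327] [-4.6291915   1.77724939  7.48019217] [0.4395538  0.9147444  0.03455363]
-76 11 -1.0 [161.3 162.4]
-84 9 -1.1 [162.3 163.2]
-117 12 -0.6 [160.6 162.7]
-125 11 0.0 [159.4 162.5]
-135 14 -1.2 [160.1 163.2]
-142 11 -1.0 [159.7 163. ]
```

View pics/c5.png

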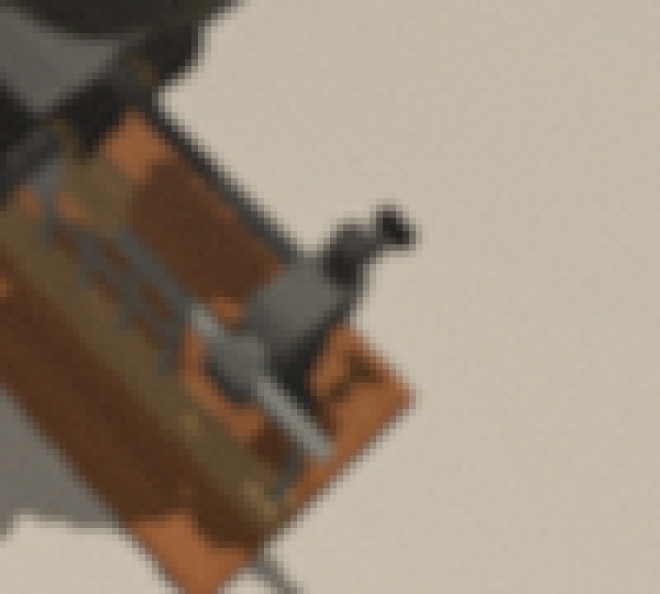

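The right rod end lies in its slot at (265,375), level with the left within camera bias, and the load is balanced. I'll ease the press, release with a modest opening and retreat.

```bash
python3 -m handwheel '0 0 .012 0 1;0 0 0 0 1;0 0 0 0 1;0 0 0 0 1' 
python3 -m handwheel '0 0 0 0 .8;0 0 0 0 .7;0 0 0 0 .6;0 0 0 0 .6;0 0 0 0 .6;0 0 0 0 .6'
python3 -c "
from cell import *; s=read_state(); print(s['eef_pos'],s['wrist_force'],s['finger_gap'])"
```

```text
clock: 16.12
eef_pos: [462.7, -249.5, 161.6]
eef_rot: [3.14, 0.001, 1.852]
wrist_force: [-2.7, 2.0, 5.8]
finger_gap: 11.8
finger_force: 50.0
clock: 16.62
eef_pos: [462.2, -249.5, 160.9]
eef_rot: [3.142, 0.0, 1.852]
wrist_force: [-0.1, -0.1, 0.4]
finger_gap: 37.6
finger_force: 0.0
[ 462.20206833 -249.54944091  160.93868252] [-0.0978676  -0.11332261  0.429565  ] 37.64008371972436
```

```bash
python3 -m handwheel '0 0 .2 0 .6;0 0 .4 0 .6;0 0 .6 0 .6;0 0 .8 0 .6;0 0 .8 0 .6;0 0 .8 0 .6;0 0 .4 0 .6;0 0 0 0 .6;0 0 0 0 .6;0 0 0 0 .6;0 0 0 0 .6;0 0 0 0 .6'
python3 - <<'E'
from h import *
snap('wrist','w6')
a=np.radians(16.1); o=np.array([461.,-248.3])
P,p,m=cloud('w6'); z=P[...,2]; d=P[...,:2]-o
X=d[...,0]*np.cos(a)+d[...,1]*np.sin(a); Y=-d[...,0]*np.sin(a)+d[...,1]*np.cos(a)
for y0 in (-135,-125,-82,-75,75,82,118,125,135):
    k=m&(z>145)&(z<178)&(abs(X)<9)&(abs(Y-y0)<4)
    if k.sum()>3: print(y0,k.sum(),np.median(X[k]).round(1),np.percentile(z[k],[50,95]).round(1))
k=m&(z>190)&(z<210)&(abs(X)<25)&(abs(Y)<60)
if k.sum(): print('plate',X[k].mean(),Y[k].min(),Y[k].max(),np.percentile(z[k],95))
E
```

```text
clock: 17.62
eef_pos: [462.0, -249.4, 320.0]
eef_rot: [-3.14, -0.001, 1.852]
wrist_force: [-0.1, -0.3, 0.0]
finger_gap: 37.7
finger_force: 0.0
-135 18 2.5 [159.  160.7]
-125 31 2.5 [158.3 159.8]
-82 36 1.8 [158.9 159.8]
-75 36 1.8 [158.6 160.2]
75 49 1.1 [158.9 160.4]
82 56 1.1 [158.9 160.3]
118 56 1.1 [158.9 160.7]
125 55 1.1 [158.7 160.2]
135 55 1.1 [158.6 160. ]
plate 1.0877388159406145 -35.64833484136349 32.78932573030174 198.16808923827293
```

View pics/w6.png

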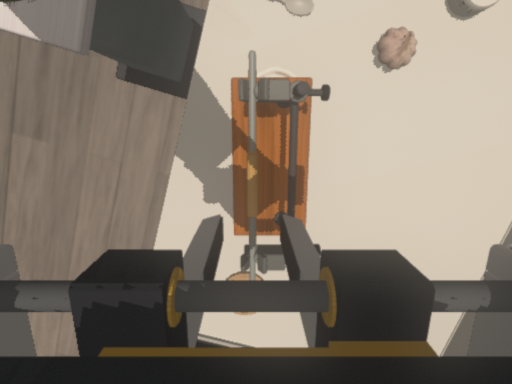

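The rod is level: both sides read z of about 160 at the top (axis about 156), seated in the hooks at (252,90) and (252,255). The rack hangs free of the gripper.

```bash
python3 -c "
from cell import *; print(sign_off())"
```

```text
the job is handed in; nothing more can be done
None
```

The rack hangs released on both hooks with its rod level and seated at about z 156 mm. The forces showed the rod passing the catches and reaching the floor, but the hand-in returned no verdict.

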